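# Make up two craft kits in the stockroom

## Task

Make up the two craft kits: in the yellow tray lay the dark walnut board flat and stand the brown cardboard tube on it; in the white tray lay the pale board flat and set the green tube and the white disc side by side on it. Every part is set on end (the disc flat), wholly on its own board, with nothing overhanging, and left standing still. Leave the blue tube, the box of pegs and the white bucket where they are.

Things in the scene. Friction and masses are not known exactly. Their poses are not given: they have to be found in the camera images.
- tray_yellow: Yellow open shallow plastic tray, 160 x 144 outside (long side along its x), 25 high, walls and floor 4 thick (inside 152 x 136), fixed to the bench. Origin: centre of its underside; the inner floor is 4 above it. x along the long side, y along the short side, z up.
- tray_white: White open shallow plastic tray, 160 x 144 outside (long side along its x), 25 high, walls and floor 4 thick (inside 152 x 136), fixed to the bench. Origin: centre of its underside; the inner floor is 4 above it. x along the long side, y along the short side, z up.
- walnut_board: Dark brown wooden board lying flat, 110 (its x) x 64 (its y) x 15 thick, loose, about 70 g. Origin: centre of its underside, z up.
- pale_board: Pale, light-coloured wooden board lying flat, 110 (its x) x 64 (its y) x 15 thick, loose, about 70 g. Origin: centre of its underside, z up.
- card_tube: Brown cardboard tube standing on end, outer diameter 40, wall 5, height 60, open at both ends, loose, about 30 g. Origin: centre of its lower end, z up along the tube.
- green_tube: Green plastic tube standing on end, outer diameter 32, wall 4, height 60, open at both ends, loose, about 30 g. Origin: centre of its lower end, z up along the tube.
- white_disc: White solid disc lying flat, diameter 44, 22 thick, loose, about 25 g. Origin: centre of its underside, z up.
- blue_tube: Bystander, part of no kit: blue plastic tube standing on end beyond the trays, outer diameter 44, height 55, loose. Origin: centre of its lower end, z up.
- peg_box: Bystander: open plywood box of small wooden pegs, 140 x 110 x 50 high, at the left, loose and heavy. Origin: centre of its underside, z up.
- bucket: Bystander: white plastic bucket, 154 across the rim, 145 high, at the right, loose and heavy. Origin: centre of its underside, z up.
Things that resemble listed ones, but are neither listed nor needed, are in the scene too. What is shaped like the walnut_board but orange is not meant. Of the things that look like the white_disc, take the one that is farthest to the robot's right at the start.

How it is judged:
At the end, for the whole second after the job is handed in: Boards flat on their tray floors; cardboard tube upright on the walnut board, green tube and disc on the pale board, centres within 39 and 16, 43 and 20, 37 and 14 mm of board centre (along, across), heights to 4 mm, tilt < 0.08 rad, at rest; bystanders moved < 30 mm (x of walnut_board in the frame of tray_yellow between -0.046 and 0.046 m and y of walnut_board in the frame of tray_yellow between -0.04 and 0.04 m and z of walnut_board in the frame of tray_yellow between 0 and 0.008 m and angle between each of walnut_board, pale_board, card_tube, white_disc, green_tube's own z axis and vertical below 0.08 rad and linear speed of each of walnut_board, pale_board, card_tube, white_disc, green_tube below 0.02 m/s and x of pale_board in the frame of tray_white between -0.046 and 0.046 m and y of pale_board in the frame of tray_white between -0.04 and 0.04 m and z of pale_board in the frame of tray_white between 0 and 0.008 m and x of card_tube in the frame of walnut_board between -0.039 and 0.039 m and y of card_tube in the frame of walnut_board between -0.016 and 0.016 m and z of card_tube in the frame of walnut_board between 0.011 and 0.019 m and x of white_disc in the frame of pale_board between -0.037 and 0.037 m and y of white_disc in the frame of pale_board between -0.014 and 0.014 m and z of white_disc in the frame of pale_board between 0.011 and 0.019 m and x of green_tube in the frame of pale_board between -0.043 and 0.043 m and y of green_tube in the frame of pale_board between -0.02 and 0.02 m and z of green_tube in the frame of pale_board between 0.011 and 0.019 m and distance of each of blue_tube, peg_box, bucket from where it was at the start of the episode below 0.03 m); the robot touches nothing.
It fails at once if the blue tube is disturbed (moved over 30 mm) (distance of blue_tube from where it was at the start of the episode above 0.03 m).
It fails at once if the peg box is disturbed (moved over 30 mm) (distance of peg_box from where it was at the start of the episode above 0.03 m).
It fails at once if the bucket is disturbed (moved over 30 mm) (distance of bucket from where it was at the start of the episode above 0.03 m).
It also fails if it takes over 128 s, if anything falls off the work surface, if the arm or the gripper's body presses on something with over 40 N, if the wrist force passes 120 N, or if a joint passes its speed limit or range.

## Robot

A 6-joint arm with a two-finger parallel gripper is mounted at the origin on the work surface. World frame = base frame: x ahead of the robot, y to its left, z up, the work surface at z = 0. Lengths are in m, angles in rad, forces in N, time in s.
With the tool pointing down it reaches from about 0.275 to 0.85 m from the base axis. Payload 19 kg.
Tool frame: the origin (TCP) lies at the very end of the fingers, on their centre line; the grasp point (between the pads) lies 19 mm behind it (manip.tcp_to_grasp is the distance from the TCP to the grasp point, in m); z points along the fingers, y is the line along which they close (so a half turn about z gives the same grasp; the last joint's range is limited). The gripper opens to 85 mm and grips with 20 to 120 N. Pads are 22 mm wide; open, the fingers measure 114 mm over their backs; the gripper's body (76 mm by 85 mm) begins 54 mm behind the grasp point. The pads swing forward as they close: fully open they stand 13 mm farther back than shut.
Start: joints at [-1.425, 0.15, 1.437, -0, 1.554, -0.134], TCP at [0.159, -0.553, 0.231] pointing down, gripper open.
Joint ranges: [-2.8, 2.8], [-0.68, 2.1], [0.12, 2.68], [-1.39, 4.53], [0.16, 2.79], [-2.81, 2.81]. Speed limits (rad/s): [1.89, 1.89, 2.22, 3.01, 3.01, 3.01].

## Interface

Orientations are given as a rotation vector (axis times angle).
In Python, from station import manip, vision gives the robot as it stands. The module is installed in compiled form; this text tells all that it offers.
- The arm moves only by the tool send_rows, never from a script. Its argument "moves" is a list of rows, each a list of 2 entries, a list of its own where there are three numbers: the shift along the tool's x, y, z in m, then the turn, a rotation vector about the tool's x, y, z in rad. In form: [[[tx, ty, tz], [ax, ay, az]], ...]. A call has 1 to 12 rows; each row shifts and turns the commanded pose from where the row before left it, along the tool's axes as they then stand; what a row does not reach is not made up. A row lasts 1/8 s, in which the tool goes at most 62.5 mm and 10.7 degrees, less where a joint would pass 70% of its speed; a pose out of reach is approached as far as the arm can. A call is refused whole if a number of a shift passes 0.0625 or a number of a turn 0.188, either way. A call with a gripper value outside its range is refused whole. "jaw" is the finger opening in m, from 0 to 0.0854, set as the call begins (left out, the last holds). The fingers move at their own pace and stop on an object; "squeeze" is the grip in N (left out, the last holds). Time passes only in rows, so rows that do not move let the fingers close. It gives the time, the measured TCP pose, the force, the opening and the grip force at its end, in the units of the state.
- manip.get_obs(): the state, without advancing time (a new reading comes with each control period).
- vision.get_image(name): name is "scene" or "top"; returns a dict with "frame" (400x640x3 uint8, red, green, blue), "fov_y" (degrees; the focal length in pixels is half the picture's height over the tangent of half this angle, whatever the lens; pixels are square), "cx", "cy" (the principal point, pixels), "eye" and "orientation" of the camera in the world. Camera axes: x right, y up, looking along -z (the intrinsics and any distortion apply to the point x, -y, -z); pixel columns grow to the right and rows downward; lengths in m; the calibration is good to about 2 mm. A picture is of the moment at which its call begins. There is no depth.
- manip.hand_in(): hands the job in; it is judged then, once.
The state is a dict: "time": time; "joints": joint angles; "qd": joint speeds; "joint_efforts": joint torques, N m; "eef_pos": TCP position; "tcp_rot": TCP orientation; "wrist_force": force on the tool from outside, world axes, zero at the start; "wrist_torque": the same for the moment, N m; "grip_width": opening from 0.0 (shut) to 1.0 (fully open); "gripper_force": force on a finger pad.
Only numpy, scipy, OpenCV 4.12 (cv2) and the standard library are available. Lean on these libraries where they do the work, as an engineer would, in place of code of your own. Each camera call takes 0.05 s, during which the arm holds its last target. There are 200 camera calls.

## Working session

There is one attempt and no reset: what is moved stays moved. The work goes in short steps, Python scripts to look and compute and a tool call to move; the robot and the scene stay as the last step left them, time stands still between calls to the robot, and variables do not carry over. Pictures are saved under pics/ and viewed, at most 14 in all, crops included, and the job is handed in when it is done.

Besides the shell and the picture viewer there is one more tool, called as name([rows], argument=value, ...), one row to a line, values as JSON. send_rows: Moves the arm, as the interface text tells. Its arguments: {"type":"object","properties":{"moves":{"type":"array"},"jaw":{"type":"number"},"squeeze":{"type":"number"}},"required":["moves"]}

```bash
mkdir -p pics
python3 - <<'E'
from station import manip, vision
import cv2
for n in("scene","top"):
    d=vision.get_image(n); cv2.imwrite(f"pics/{n}0.png",d["frame"][:,:,::-1]); print({k:v for k,v in d.items() if k!="frame"})
print(manip.get_obs(), manip.tcp_to_grasp)
E
```

```text
{'fov_y': 43.829168457083235, 'cx': 320.8038337149703, 'cy': 203.16882285701163, 'eye': array([ 1.22207976, -0.06608644,  1.20170407]), 'orientation': array([0.43705515, 0.40364861, 1.46764063])}
{'fov_y': 55.63515963277195, 'cx': 312.5065480111871, 'cy': 199.6429494437048, 'eye': array([ 0.32925512, -0.02151195,  1.07162536]), 'orientation': array([ 0.16789356, -0.16582975, -1.54631027])}
{'time': 0.1, 'joints': array([-1.42500859e+00,  1.50936635e-01,  1.43792022e+00,  1.24658453e-05,
        1.55379386e+00, -1.34014184e-01]), 'qd': array([-0.0003913 , -0.00035737, -0.00162588, -0.00026513,  0.00286074,
        0.00146775]), 'joint_efforts': array([ 4.53983695e-03, -7.14384770e+01, -5.71795177e+01, -2.25056720e-04,
        7.04171369e-03,  9.38261769e-05]), 'eef_pos': array([ 0.15874206, -0.55244056,  0.23075873]), 'tcp_rot': array([-3.10985096e+00, -4.37931637e-01, -9.79083609e-06]), 'wrist_force': array([ 0.01630154, -0.72508014,  0.1329641 ]), 'wrist_torque': array([-0.01758135,  0.03595378,  0.0083397 ]), 'gripper_force': 0.0, 'grip_width': 0.9983354967401022} 0.0187
```

View pics/scene0.png

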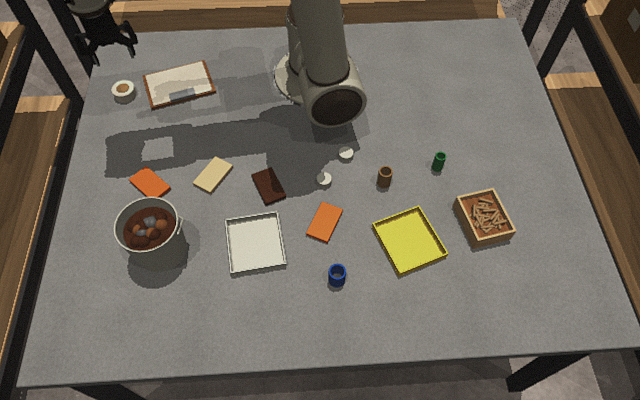

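View pics/top0.png

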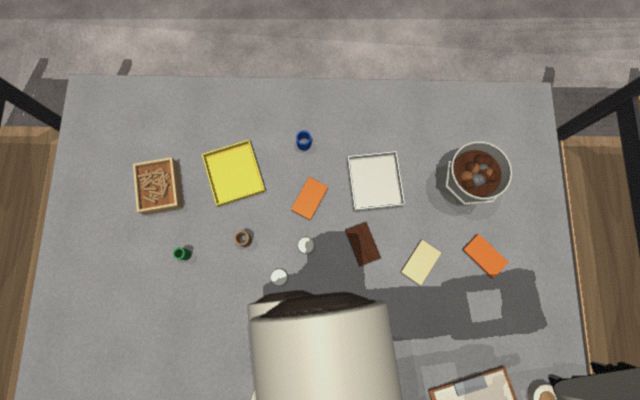

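The white discs lie at top (306,245) and (279,276), which are scene (324,180) and (346,153). Image right in the top view is −y, the robot's right, so (306,245) is the one meant. The dark board at top (363,243) is the walnut. The others of that shape at (310,198) and (486,256) are orange. The pale board is at (422,262).

```bash
cat > h.py <<'E'
import numpy as np, cv2
from scipy.spatial.transform import Rotation as R
def cast(d,uv,z):
    f=200/np.tan(np.radians(d["fov_y"]/2)); uv=np.atleast_2d(uv).astype(float)
    r=np.c_[(uv[:,0]-d["cx"])/f,-(uv[:,1]-d["cy"])/f,-np.ones(len(uv))]
    r=R.from_rotvec(d["orientation"]).apply(r); e=np.array(d["eye"])
    return (e+r*((z-e[2])/r[:,2])[:,None])[:,:2]
def project(d,p):
    f=200/np.tan(np.radians(d["fov_y"]/2))
    c=R.from_rotvec(d["orientation"]).inv().apply(np.atleast_2d(p)-d["eye"])
    return np.c_[d["cx"]+f*c[:,0]/-c[:,2], d["cy"]-f*c[:,1]/-c[:,2]]
def mask(d,kind):
    g=cv2.cvtColor(np.ascontiguousarray(d["frame"]),cv2.COLOR_RGB2HSV).astype(int); h,s,v=g[...,0],g[...,1],g[...,2]
    m={"yellow":(h>20)&(h<38)&(s>130),"white":(s<45)&(v>165),"walnut":((h<16)|(h>170))&(s>75)&(v<130),
       "pale":(h>10)&(h<32)&(s>40)&(v>120),"card":((h<20)|(h>170))&(s>60),"green":(h>45)&(h<90)&(s>90),"blue":(h>100)&(h<130)&(s>100)}[kind]
    return m.astype(np.uint8)
def blob(d,kind,seed,rad=45):
    """largest contour of colour within rad px of seed"""
    m=mask(d,kind); roi=np.zeros_like(m); cv2.circle(roi,tuple(int(round(a)) for a in seed),rad,1,-1)
    m=m*roi
    cs,_=cv2.findContours(m,cv2.RETR_EXTERNAL,cv2.CHAIN_APPROX_NONE)
    c=max(cs,key=cv2.contourArea); M=cv2.moments(c)
    return c[:,0,:],np.array([M["m10"],M["m01"]])/M["m00"],M["m00"]
def rect(d,c,z):
    (cx,cy),(w,h),a=cv2.minAreaRect((cast(d,c,z)*1000).astype(np.float32))
    if w<h: w,h,a=h,w,a+90
    return np.round([cx,cy,w,h,(a+90)%180-90],1)
E
python3 - <<'E'
from h import *; from station import vision
T=vision.get_image("top");S=vision.get_image("scene")
for n,k,z,t,s,r in [("ytray","yellow",.022,(233,173),(410,240),50),("wtray","white",.022,(376,181),(256,243),50),
 ("walnut","walnut",.0085,(363,243),(268,185),32),("pale","pale",.0085,(422,262),(213,175),32),("card","card",.03,(243,238),(385,176),18),
 ("green","green",.03,(181,254),(439,161),18),("disc","white",.011,(306,245),(324,180),14),("disc2","white",.011,(279,276),(346,153),14),("blue","blue",.0275,(304,141),(337,275),20)]:
    for nm,d,p in(("T",T,t),("S",S,s)):
        c,m,a=blob(d,k,p,r); print(n,nm,np.round(m,1),a,np.round(cast(d,m,z)[0]*1000,1),rect(d,c,z))
a=cv2.resize(T["frame"][225:295,225:385],None,fx=4,fy=4,interpolation=cv2.INTER_CUBIC)
b=cv2.resize(S["frame"][130:200,245:405],None,fx=4,fy=4,interpolation=cv2.INTER_CUBIC)
cv2.imwrite("pics/crop.png",np.vstack([a,b])[:,:,::-1])
E
```

```text
ytray T [233.1 172.7] 2598.0 [631.4 211.9] [633.4 212.  162.6 143.1  19.5]
ytray S [409.1 240.3] 3068.0 [643.8 210.7] [640.5 210.5 167.1 150.9  19.5]
wtray T [375.9 179.7] 2645.5 [ 618.2 -198.6] [ 620.3 -198.7  162.1  145.8    7.1]
wtray S [255.9 244.5] 2344.0 [ 631.1 -194.3] [ 622.4 -197.9  152.6  145.3    6.6]
walnut T [362.4 243.6] 806.5 [ 436.  -160.1] [ 436.5 -160.1  107.8   63.1   21.6]
walnut S [268.3 185.5] 687.5 [ 438.5 -161. ] [ 437.8 -160.7  114.4   63.3   22.3]
pale T [420.8 262.2] 937.0 [ 387.4 -321.2] [ 387.9 -321.2  113.4   66.3  -34.1]
pale S [212.1 173.5] 673.0 [ 386.9 -323.3] [ 385.7 -322.9  111.4   65.3  -34.1]
card T [242.4 238.4] 192.0 [442.  172.8] [441.1 173.1  47.6  40.1  47. ]
card S [384.3 176.5] 253.5 [442.4 170. ] [442.4 170.6  80.1  38.8 -14.8]
green T [181.4 253.4] 138.0 [398.1 336.6] [398.5 336.4  47.6  28.3  84. ]
green S [438.6 161.2] 161.0 [398.7 334.3] [398.8 334.8  71.5  28.8 -23.8]
disc T [302.4 243.9] 91.5 [431.7   7.9] [431.7   8.   41.3  26.5 -17.3]
disc S [326.4 178.1] 58.5 [425.1   6.5] [425.8   5.6  42.4  24.5 -20.5]
disc2 T [277.2 274.7] 120.0 [346.1  75.1] [347.1  75.6  42.9  28.5 -65.3]
disc2 S [346.8 153.6] 62.5 [341.4  73.1] [342.9  73.8  40.7  24.3 -65.8]
blue T [303.4 139.8] 209.0 [733.3  11.9] [732.8  12.9  55.6  40.9   1.1]
blue S [336.7 274.7] 304.5 [731.8  10.9] [732.3  11.7  60.1  40.9  -4.2]
```

View pics/crop.png

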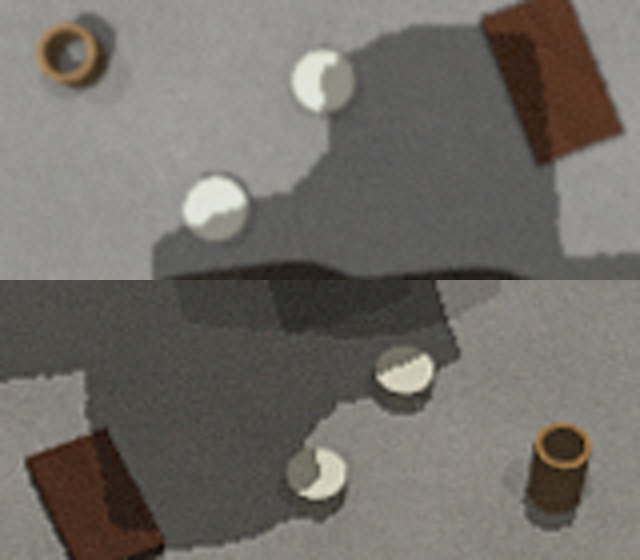

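The crop shows both discs whole. The meant one is at crop (323,80), which is top (305.7,245), half in the arm's shadow. It lies to the right (−y) of the other at (278.7,277), so it fits "farthest to the robot's right". The walnut board is plain. I'll start with it.

```bash
cat > plan.py <<'E'
import sys; from h import *; from station import manip
# usage: plan.py x y z yaw_deg (tool x axis heading, mod 180) -> turn about tool z, then shift in the turned tool frame
o=manip.get_obs(); A=R.from_rotvec(o["tcp_rot"]); p=o["eef_pos"]
x,y,z,w=map(float,sys.argv[1:5]); c=np.cos(np.radians(w));s=np.sin(np.radians(w))
B=R.from_matrix(np.array([[c,s,0],[s,-c,0],[0,0,-1.]]))
t=(A.inv()*B).as_rotvec()
if abs(t[2])>np.pi/2: B=B*R.from_rotvec([0,0,np.pi]); t=(A.inv()*B).as_rotvec()
d=B.inv().apply(np.array([x,y,z])-p)
print("t",round(o["time"],2),"pos",np.round(p,4),"j6",round(o["joints"][5],2),"turn",np.round(t,3),"shift",np.round(d,4),"rows>=",np.ceil(np.linalg.norm(d)/.05),np.ceil(abs(t[2])/.15))
E
python3 plan.py .437 -.1605 .08 22
```

```text
t 0.2 pos [ 0.1587 -0.5525  0.2309] j6 -0.13 turn [-0.001 -0.    -0.104] shift [ 0.4048 -0.2592  0.1509] rows>= 11.0 1.0
```

send_rows([
  [[0.0368,-0.0236,0.0137],[0,0,-0.104]],
  [[0.0368,-0.0236,0.0137],[0,0,0]],
  [[0.0368,-0.0236,0.0137],[0,0,0]],
  [[0.0368,-0.0236,0.0137],[0,0,0]],
  [[0.0368,-0.0236,0.0137],[0,0,0]],
  [[0.0368,-0.0236,0.0137],[0,0,0]],
  [[0.0368,-0.0236,0.0137],[0,0,0]],
  [[0.0368,-0.0236,0.0137],[0,0,0]],
  [[0.0368,-0.0236,0.0137],[0,0,0]],
  [[0.0368,-0.0236,0.0137],[0,0,0]],
  [[0.0368,-0.0236,0.0137],[0,0,0]],
  [[0,0,0],[0,0,0]],
], jaw=0.0854)

```text
time: 1.7
eef_pos: [0.441, -0.1609, 0.0796]
tcp_rot: [-3.081, -0.604, 0.002]
wrist_force: [-0.4, 0.3, 0.2]
grip_width: 1.003
gripper_force: 0.0
```

```bash
python3 plan.py .437 -.1605 .003 22
python3 - <<'E'
from h import *; from station import vision
T=vision.get_image("top");S=vision.get_image("scene")
a=cv2.resize(T["frame"][200:290,290:410],None,fx=5,fy=5,interpolation=cv2.INTER_CUBIC)
cv2.imwrite("pics/crop2.png",a[:,:,::-1])
for nm,d,p in(("T",T,(306,245)),("S",S,(324,180))):
    c,m,a=blob(d,"white",p,14); print(nm,np.round(m,1),a,np.round(cast(d,m,.022)[0]*1000,1),rect(d,c,.022))
E
```

```text
t 1.7 pos [ 0.441  -0.1609  0.0796] j6 0.67 turn [-0.002  0.001  0.003] shift [-0.0036 -0.0019  0.0766] rows>= 2.0 1.0
T [305.2 244.8] 164.5 [ 4.282e+02 -2.000e-01] [ 4.279e+02  4.000e-01  3.870e+01  3.860e+01 -8.900e+01]
S [323.7 177.7] 124.5 [430.6  -2. ] [430.4  -2.   41.6  39.5 -26.7]
```

send_rows([
  [[-0.0036,-0.0019,0.02],[0,0,0]],
  [[0,0,0.02],[0,0,0]],
  [[0,0,0.02],[0,0,0]],
  [[0,0,0.0166],[0,0,0]],
  [[0,0,0],[0,0,0]],
], jaw=0.0854)

```text
time: 2.42
eef_pos: [0.4356, -0.1634, 0.0036]
tcp_rot: [-3.083, -0.597, 0.002]
wrist_force: [1.0, -0.2, -0.0]
grip_width: 0.999
gripper_force: 0.0
```

send_rows([
  [[0,0,0],[0,0,0]],
  [[0,0,0],[0,0,0]],
  [[0,0,0],[0,0,0]],
  [[0,0,0],[0,0,0]],
  [[0,0,0],[0,0,0]],
], jaw=0.06, squeeze=40)

```text
time: 3.05
eef_pos: [0.4367, -0.1633, 0.0053]
tcp_rot: [3.083, 0.599, 0.001]
wrist_force: [-4.9, -2.0, 10.0]
grip_width: 0.729
gripper_force: 41.3
```

send_rows([
  [[0,0,-0.01],[0,0,0]],
  [[0,0,-0.02],[0,0,0]],
  [[0,0,-0.03],[0,0,0]],
  [[0,0,-0.03],[0,0,0]],
  [[0,0,-0.03],[0,0,0]],
  [[0,0,0],[0,0,0]],
])

```text
time: 3.8
eef_pos: [0.4374, -0.1633, 0.1269]
tcp_rot: [3.081, 0.599, 0.006]
wrist_force: [0.6, -0.7, -0.4]
grip_width: 0.729
gripper_force: 44.1
```

```bash
python3 plan.py .637 .211 .11 19.5
python3 - <<'E'
from station import vision
import cv2
T=vision.get_image("top");S=vision.get_image("scene")
b=cv2.resize(S["frame"][110:260,180:380],None,fx=3,fy=3)
cv2.imwrite("pics/c3.png",b[:,:,::-1])
E
```

```text
t 3.8 pos [ 0.4374 -0.1633  0.1269] j6 0.66 turn [ 0.004 -0.003  0.044] shift [ 0.3131 -0.2862  0.0169] rows>= 9.0 1.0
```

View pics/c3.png

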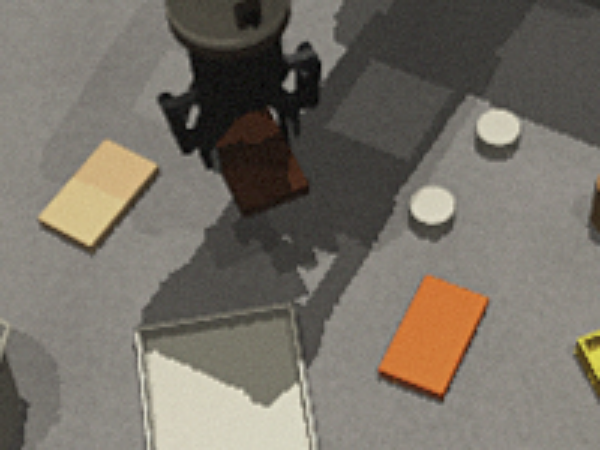

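The walnut board is held between the fingers, at about crop (262,165). I'll carry it to the yellow tray.

send_rows([
  [[0.0313,-0.0286,0.0],[0,0,0.044]],
  [[0.0313,-0.0286,0.0],[0,0,0]],
  [[0.0313,-0.0286,0.0],[0,0,0]],
  [[0.0313,-0.0286,0.0],[0,0,0]],
  [[0.0313,-0.0286,0.0],[0,0,0]],
  [[0.0313,-0.0286,0.0],[0,0,0]],
  [[0.0313,-0.0286,0.0],[0,0,0]],
  [[0.0313,-0.0286,0.0],[0,0,0]],
  [[0.0313,-0.0286,0.0],[0,0,0]],
  [[0.0313,-0.0286,0.0],[0,0,0]],
  [[0,0,0.017],[0,0,0]],
  [[0,0,0],[0,0,0]],
])

```text
time: 5.4
eef_pos: [0.6332, 0.2116, 0.1043]
tcp_rot: [3.096, 0.532, -0.007]
wrist_force: [0.6, 0.6, -0.9]
grip_width: 0.732
gripper_force: 44.1
```

```bash
python3 plan.py .637 .211 .011 19.5
python3 - <<'E'
from station import vision
import cv2
S=vision.get_image("scene")
b=cv2.resize(S["frame"][130:280,310:510],None,fx=3,fy=3)
cv2.imwrite("pics/c4.png",b[:,:,::-1])
E
```

```text
t 5.4 pos [0.6332 0.2116 0.1043] j6 1.44 turn [-0.001  0.004 -0.   ] shift [0.0034 0.0019 0.0933] rows>= 2.0 1.0
```

View pics/c4.png

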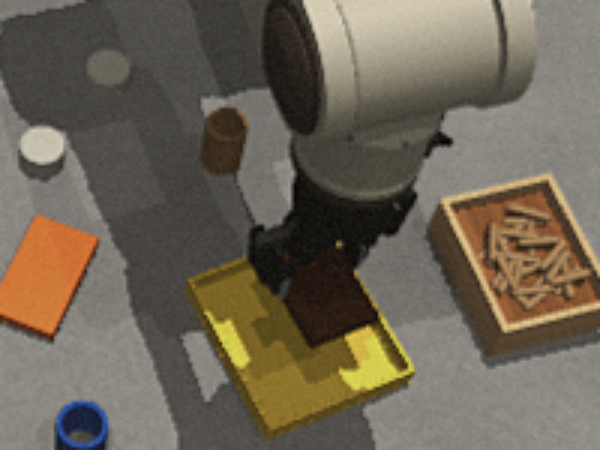

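The board, at about crop (330,295), hangs level over the yellow tray. I'll lower it.

send_rows([
  [[0.0034,0.0019,0.025],[0,0,0]],
  [[0,0,0.025],[0,0,0]],
  [[0,0,0.022],[0,0,0]],
  [[0,0,0.013],[0,0,0]],
  [[0,0,0.005],[0,0,0]],
  [[0,0,0.003],[0,0,0]],
  [[0,0,0],[0,0,0]],
])

```text
time: 6.32
eef_pos: [0.6386, 0.2115, 0.0146]
tcp_rot: [-3.096, -0.531, -0.001]
wrist_force: [-0.6, 0.2, -0.8]
grip_width: 0.727
gripper_force: 44.1
```

send_rows([
  [[0,0,0.002],[0,0,0]],
  [[0,0,0.002],[0,0,0]],
  [[0,0,0.001],[0,0,0]],
  [[0,0,0],[0,0,0]],
])

```text
time: 6.82
eef_pos: [0.6384, 0.2115, 0.0095]
tcp_rot: [-3.096, -0.531, -0.0]
wrist_force: [-2.4, -0.5, 5.1]
grip_width: 0.729
gripper_force: 44.7
```

send_rows([
  [[0,0,0],[0,0,0]],
  [[0,0,0],[0,0,0]],
  [[0,0,0],[0,0,0]],
], jaw=0.078)

```text
time: 7.2
eef_pos: [0.6384, 0.2114, 0.009]
tcp_rot: [-3.096, -0.531, 0.0]
wrist_force: [1.0, 0.4, -0.8]
grip_width: 0.913
gripper_force: 0.0
```

send_rows([
  [[0,0,-0.01],[0,0,0]],
  [[0,0,-0.025],[0,0,0]],
  [[0,0,-0.035],[0,0,0]],
  [[0,0,-0.035],[0,0,0]],
  [[0,0,-0.02],[0,0,0]],
  [[0,0,0],[0,0,0]],
])

```text
time: 7.95
eef_pos: [0.6389, 0.2116, 0.1355]
tcp_rot: [-3.096, -0.531, -0.004]
wrist_force: [0.2, -0.1, -0.5]
grip_width: 0.913
gripper_force: 0.0
```

```bash
python3 plan.py .387 -.322 .1 -34
```

```text
t 7.95 pos [0.6389 0.2116 0.1355] j6 1.44 turn [-0.001 -0.002  0.933] shift [0.0895 0.5832 0.0355] rows>= 12.0 7.0
```

send_rows([
  [[0,0,0],[0,0,0.1555]],
  [[0,0,0],[0,0,0.1555]],
  [[0,0,0],[0,0,0.1555]],
  [[0,0,0],[0,0,0.1555]],
  [[0,0,0],[0,0,0.1555]],
  [[0,0,0],[0,0,0.1555]],
  [[0,0,0],[0,0,0]],
], jaw=0.0854)

```text
time: 8.82
eef_pos: [0.6379, 0.2113, 0.1324]
tcp_rot: [3.004, -0.917, -0.003]
wrist_force: [-0.0, -0.2, -0.9]
grip_width: 1.001
gripper_force: 0.0
```

send_rows([
  [[0.0075,0.0486,0],[0,0,0]],
  [[0.0075,0.0486,0],[0,0,0]],
  [[0.0075,0.0486,0],[0,0,0]],
  [[0.0075,0.0486,0],[0,0,0]],
  [[0.0075,0.0486,0],[0,0,0]],
  [[0.0075,0.0486,0],[0,0,0]],
  [[0.0075,0.0486,0],[0,0,0]],
  [[0.0075,0.0486,0],[0,0,0]],
  [[0.0075,0.0486,0],[0,0,0]],
  [[0.0075,0.0486,0],[0,0,0]],
  [[0.0075,0.0486,0],[0,0,0]],
  [[0.0075,0.0486,0.035],[0,0,0]],
])

```text
time: 10.32
eef_pos: [0.3869, -0.3247, 0.1]
tcp_rot: [3.005, -0.911, 0.005]
wrist_force: [0.4, -0.5, -0.7]
grip_width: 0.996
gripper_force: 0.0
```

```bash
python3 plan.py .387 -.322 .003 -34
python3 - <<'E'
from h import *; from station import vision
T=vision.get_image("top");S=vision.get_image("scene")
for n,k,z,t,s,r in [("ytray","yellow",.022,(233,173),(410,240),50),("walnut","walnut",.0125,(233,173),(410,240),32),("card","card",.03,(243,238),(385,176),18),("green","green",.03,(181,254),(439,161),18)]:
    for nm,d,p in(("T",T,t),("S",S,s)):
        c,m,a=blob(d,k,p,r); print(n,nm,np.round(m,1),a,np.round(cast(d,m,z)[0]*1000,1),rect(d,c,z))
E
```

```text
t 10.32 pos [ 0.3869 -0.3247  0.1   ] j6 1.31 turn [ 0.001 -0.004  0.005] shift [-0.0014 -0.0023  0.097 ] rows>= 2.0 1.0
ytray T [233.1 172.6] 2599.0 [631.6 211.9] [633.4 212.  162.6 143.1  19.5]
ytray S [409.2 240. ] 3002.5 [642.9 211.3] [640.7 210.7 166.7 150.8  19.5]
walnut T [233.9 171.3] 670.5 [638.6 211.7] [639.3 211.8 105.8  60.2  19.4]
walnut S [408.7 241.3] 821.5 [642.1 211.5] [641.3 210.2 111.2  65.2  19.8]
card T [242.3 238.3] 192.5 [442.2 172.9] [441.1 173.1  47.6  40.1  47. ]
card S [384.4 176.5] 249.5 [442.3 170.2] [442.1 170.5  79.4  38.9 -15.5]
green T [181.4 253.4] 136.0 [398.1 336.7] [398.3 336.1  47.   28.   84. ]
green S [438.6 161.1] 162.0 [398.6 334.3] [398.6 334.4  71.4  29.  -24.9]
```

The walnut board lies at (0.640, 0.211), aligned with the tray. Next is the pale board.

send_rows([
  [[-0.0014,-0.0023,0.025],[0,0,0.005]],
  [[0,0,0.025],[0,0,0]],
  [[0,0,0.025],[0,0,0]],
  [[0,0,0.015],[0,0,0]],
  [[0,0,0.0055],[0,0,0]],
  [[0,0,0],[0,0,0]],
])

```text
time: 11.18
eef_pos: [0.3873, -0.3198, 0.0037]
tcp_rot: [-3.002, 0.924, -0.0]
wrist_force: [-0.6, 0.4, 0.4]
grip_width: 0.998
gripper_force: 0.0
```

send_rows([
  [[0,0,0],[0,0,0]],
  [[0,0,0],[0,0,0]],
  [[0,0,0],[0,0,0]],
  [[0,0,0],[0,0,0]],
  [[0,0,0],[0,0,0]],
], jaw=0.06)

```text
time: 11.8
eef_pos: [0.3874, -0.3201, 0.0045]
tcp_rot: [3.002, -0.925, 0.002]
wrist_force: [-1.9, 2.3, 8.5]
grip_width: 0.732
gripper_force: 41.7
```

send_rows([
  [[0,0,-0.01],[0,0,0]],
  [[0,0,-0.02],[0,0,0]],
  [[0,0,-0.03],[0,0,0]],
  [[0,0,-0.03],[0,0,0]],
  [[0,0,-0.03],[0,0,0]],
  [[0,0,0],[0,0,0]],
])

```text
time: 12.55
eef_pos: [0.3879, -0.3206, 0.1264]
tcp_rot: [3.0, -0.925, 0.006]
wrist_force: [-0.1, 0.2, -0.8]
grip_width: 0.728
gripper_force: 44.3
```

```bash
python3 plan.py .621 -.198 .12 7
```

```text
t 12.55 pos [ 0.3879 -0.3206  0.1264] j6 1.32 turn [ 0.003 -0.004 -0.72 ] shift [ 0.2463 -0.0932  0.0064] rows>= 6.0 5.0
```

send_rows([
  [[0,0,0],[0,0,-0.144]],
  [[0,0,0],[0,0,-0.144]],
  [[0,0,0],[0,0,-0.144]],
  [[0,0,0],[0,0,-0.144]],
  [[0,0,0],[0,0,-0.144]],
  [[0.0411,-0.0155,0],[0,0,0]],
  [[0.0411,-0.0155,0],[0,0,0]],
  [[0.0411,-0.0155,0],[0,0,0]],
  [[0.0411,-0.0155,0],[0,0,0]],
  [[0.0411,-0.0155,0],[0,0,0]],
  [[0.0411,-0.0155,0],[0,0,0]],
  [[0,0,0],[0,0,0]],
])

```text
time: 14.05
eef_pos: [0.6221, -0.1957, 0.1225]
tcp_rot: [-3.135, -0.195, 0.001]
wrist_force: [-1.7, -0.5, -1.0]
grip_width: 0.732
gripper_force: 44.3
```

```bash
python3 plan.py .622 -.198 .015 7
```

```text
t 14.05 pos [ 0.6221 -0.1957  0.1225] j6 1.02 turn [-0.001  0.001  0.002] shift [-0.0004  0.0022  0.1075] rows>= 3.0 1.0
```

send_rows([
  [[0,0.002,0.025],[0,0,0]],
  [[0,0,0.025],[0,0,0]],
  [[0,0,0.025],[0,0,0]],
  [[0,0,0.02],[0,0,0]],
  [[0,0,0.01],[0,0,0]],
  [[0,0,0.004],[0,0,0]],
  [[0,0,0.002],[0,0,0]],
  [[0,0,0.001],[0,0,0]],
  [[0,0,0],[0,0,0]],
])

```text
time: 15.18
eef_pos: [0.621, -0.1995, 0.0119]
tcp_rot: [3.136, 0.191, 0.001]
wrist_force: [0.4, 0.3, -1.0]
grip_width: 0.732
gripper_force: 44.3
```

send_rows([
  [[0,0,0.0015],[0,0,0]],
  [[0,0,0.0015],[0,0,0]],
  [[0,0,0],[0,0,0]],
])

```text
time: 15.55
eef_pos: [0.6209, -0.1995, 0.0087]
tcp_rot: [3.136, 0.191, 0.0]
wrist_force: [-1.4, -0.4, 3.0]
grip_width: 0.728
gripper_force: 44.7
```

send_rows([
  [[0,0,0],[0,0,0]],
  [[0,0,0],[0,0,0]],
  [[0,0,0],[0,0,0]],
], jaw=0.078)

```text
time: 15.92
eef_pos: [0.6208, -0.1995, 0.0085]
tcp_rot: [-3.136, -0.191, 0.0]
wrist_force: [-0.1, -1.5, 0.7]
grip_width: 0.913
gripper_force: 0.0
```

send_rows([
  [[0,0,-0.01],[0,0,0]],
  [[0,0,-0.025],[0,0,0]],
  [[0,0,-0.035],[0,0,0]],
  [[0,0,-0.035],[0,0,0]],
  [[0,0,-0.02],[0,0,0]],
  [[0,0,0],[0,0,0]],
])

```text
time: 16.68
eef_pos: [0.6213, -0.1997, 0.1349]
tcp_rot: [3.135, 0.191, 0.003]
wrist_force: [0.2, 0.6, -0.7]
grip_width: 0.915
gripper_force: 0.0
```

```bash
python3 plan.py .4295 -.001 .1 7
```

```text
t 16.68 pos [ 0.6213 -0.1997  0.1349] j6 1.02 turn [ 0.001 -0.002 -0.   ] shift [-0.1662 -0.2206  0.0349] rows>= 6.0 1.0
```

send_rows([
  [[-0.0277,-0.0368,0],[0,0,0]],
  [[-0.0277,-0.0368,0],[0,0,0]],
  [[-0.0277,-0.0368,0],[0,0,0]],
  [[-0.0277,-0.0368,0],[0,0,0]],
  [[-0.0277,-0.0368,0],[0,0,0]],
  [[-0.0277,-0.0368,0],[0,0,0]],
  [[0,0,0.035],[0,0,0]],
  [[0,0,0],[0,0,0]],
])

```text
time: 17.68
eef_pos: [0.4273, 0.0, 0.0962]
tcp_rot: [-3.135, -0.192, 0.007]
wrist_force: [0.3, -0.1, 0.2]
grip_width: 0.909
gripper_force: 0.0
```

```bash
python3 plan.py .4295 -.001 .003 7;python3 - <<'E'
from h import *; from station import vision
T=vision.get_image("top");S=vision.get_image("scene")
for n,k,z,t,s,r in [("pale","pale",.0125,(376,181),(256,243),40)]:
    for nm,d,p in(("T",T,t),("S",S,s)):
        c,m,a=blob(d,k,p,r); print(n,nm,np.round(m,1),a,np.round(cast(d,m,z)[0]*1000,1),rect(d,c,z))
E
```

```text
t 17.68 pos [0.4273 0.     0.0962] j6 1.27 turn [-0.001  0.005  0.   ] shift [0.0021 0.0013 0.0932] rows>= 2.0 1.0
pale T [375.5 179.3] 819.5 [ 621.7 -199.2] [ 622.6 -199.1  113.6   66.9    7.4]
pale S [254.1 243.4] 876.0 [ 622.6 -200.4] [ 621.3 -200.3  113.    66.7    7.1]
```

send_rows([
  [[0.002,0.0013,0.025],[0,0,0]],
  [[0,0,0.025],[0,0,0]],
  [[0,0,0.025],[0,0,0]],
  [[0,0,0.013],[0,0,0]],
  [[0,0,0.003],[0,0,0]],
  [[0,0,0],[0,0,0]],
])

```text
time: 18.52
eef_pos: [0.4316, -0.0017, 0.0082]
tcp_rot: [3.136, 0.191, 0.001]
wrist_force: [-0.2, 0.5, 0.1]
grip_width: 0.914
gripper_force: 0.0
```

send_rows([
  [[0,0,0],[0,0,0]],
  [[0,0,0],[0,0,0]],
  [[0,0,0],[0,0,0]],
  [[0,0,0],[0,0,0]],
  [[0,0,0],[0,0,0]],
  [[0,0,0],[0,0,0]],
], jaw=0.038, squeeze=25)

```text
time: 19.27
eef_pos: [0.4315, -0.0016, 0.0082]
tcp_rot: [3.136, 0.191, 0.001]
wrist_force: [-2.7, 0.2, 8.2]
grip_width: 0.5
gripper_force: 24.3
```

send_rows([
  [[0,0,-0.01],[0,0,0]],
  [[0,0,-0.02],[0,0,0]],
  [[0,0,-0.03],[0,0,0]],
  [[0,0,-0.03],[0,0,0]],
  [[0,0,-0.02],[0,0,0]],
  [[0,0,0],[0,0,0]],
])

```text
time: 20.02
eef_pos: [0.4319, -0.0016, 0.1193]
tcp_rot: [3.135, 0.191, 0.005]
wrist_force: [-0.2, -0.6, -0.2]
grip_width: 0.496
gripper_force: 25.6
```

```bash
python3 plan.py .595 -.2032 .12 7.1
```

```text
t 20.02 pos [ 0.4319 -0.0016  0.1193] j6 1.27 turn [ 0.001 -0.003 -0.002] shift [ 0.1369  0.2202 -0.0007] rows>= 6.0 1.0
```

send_rows([
  [[0.0228,0.0367,0],[0,0,0]],
  [[0.0228,0.0367,0],[0,0,0]],
  [[0.0228,0.0367,0],[0,0,0]],
  [[0.0228,0.0367,0],[0,0,0]],
  [[0.0228,0.0367,0],[0,0,0]],
  [[0.0228,0.0367,0],[0,0,0]],
  [[0,0,0],[0,0,0]],
  [[0,0,0],[0,0,0]],
])

```text
time: 21.02
eef_pos: [0.5931, -0.2031, 0.1166]
tcp_rot: [-3.135, -0.191, 0.002]
wrist_force: [0.0, 1.0, -1.3]
grip_width: 0.497
gripper_force: 25.7
```

```bash
python3 plan.py .595 -.2032 .03 7.1
python3 - <<'E'
from station import vision
import cv2
S=vision.get_image("scene")
b=cv2.resize(S["frame"][170:290,190:350],None,fx=4,fy=4)
cv2.imwrite("pics/c5.png",b[:,:,::-1])
E
```

```text
t 21.02 pos [ 0.5931 -0.2031  0.1166] j6 1.0 turn [-0.001  0.001 -0.002] shift [0.0018 0.0004 0.0866] rows>= 2.0 1.0
```

View pics/c5.png

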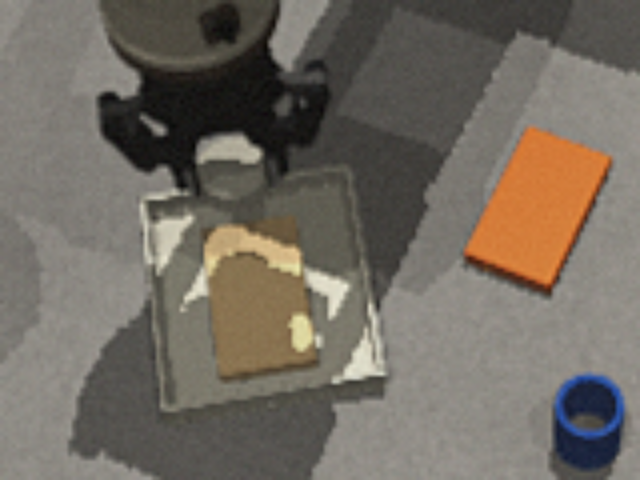

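The disc is held upright at crop (230,165), over the near end of the pale board. The board lies flat in the white tray. Lowering the disc.

send_rows([
  [[0.002,0,0.025],[0,0,0]],
  [[0,0,0.025],[0,0,0]],
  [[0,0,0.02],[0,0,0]],
  [[0,0,0.01],[0,0,0]],
  [[0,0,0.003],[0,0,0]],
  [[0,0,0],[0,0,0]],
  [[0,0,0],[0,0,0]],
])

```text
time: 21.95
eef_pos: [0.596, -0.2034, 0.0352]
tcp_rot: [3.135, 0.191, 0.001]
wrist_force: [0.6, 0.1, 0.0]
grip_width: 0.505
gripper_force: 25.7
```

send_rows([
  [[0,0,0.003],[0,0,0]],
  [[0,0,0.002],[0,0,0]],
  [[0,0,0.0015],[0,0,0]],
  [[0,0,0.001],[0,0,0]],
  [[0,0,0],[0,0,0]],
])

```text
time: 22.58
eef_pos: [0.5956, -0.2032, 0.0273]
tcp_rot: [-3.136, -0.191, 0.0]
wrist_force: [-2.5, 1.3, 5.3]
grip_width: 0.5
gripper_force: 26.2
```

Contact (about 5 N). I'll release and go for the green tube.

send_rows([
  [[0,0,0],[0,0,0]],
  [[0,0,0],[0,0,0]],
  [[0,0,0],[0,0,0]],
  [[0,0,0],[0,0,0]],
], jaw=0.065)

```text
time: 23.08
eef_pos: [0.5957, -0.2032, 0.0269]
tcp_rot: [-3.136, -0.191, 0.0]
wrist_force: [0.5, -0.1, 0.5]
grip_width: 0.76
gripper_force: 0.0
```

send_rows([
  [[0,0,-0.01],[0,0,0]],
  [[0,0,-0.025],[0,0,0]],
  [[0,0,-0.035],[0,0,0]],
  [[0,0,-0.035],[0,0,0]],
  [[0,0,-0.03],[0,0,0]],
  [[0,0,0],[0,0,0]],
])

```text
time: 23.82
eef_pos: [0.5966, -0.2037, 0.1653]
tcp_rot: [3.134, 0.191, 0.006]
wrist_force: [-0.2, -0.7, -0.5]
grip_width: 0.763
gripper_force: 0.0
```

```bash
python3 plan.py .3985 .3355 .16 7.1
```

```text
t 23.82 pos [ 0.5966 -0.2037  0.1653] j6 1.0 turn [ 0.002 -0.004 -0.002] shift [-0.1299 -0.5595  0.0053] rows>= 12.0 1.0
```

send_rows([
  [[-0.0108,-0.0466,0],[0,0,0]],
  [[-0.0108,-0.0466,0],[0,0,0]],
  [[-0.0108,-0.0466,0],[0,0,0]],
  [[-0.0108,-0.0466,0],[0,0,0]],
  [[-0.0108,-0.0466,0],[0,0,0]],
  [[-0.0108,-0.0466,0],[0,0,0]],
  [[-0.0108,-0.0466,0],[0,0,0]],
  [[-0.0108,-0.0466,0],[0,0,0]],
  [[-0.0108,-0.0466,0],[0,0,0]],
  [[-0.0108,-0.0466,0],[0,0,0]],
  [[-0.0108,-0.0466,0],[0,0,0]],
  [[-0.0108,-0.0466,0],[0,0,0]],
])

```text
time: 25.32
eef_pos: [0.3982, 0.3373, 0.1618]
tcp_rot: [3.136, 0.191, -0.0]
wrist_force: [1.6, -0.4, 0.0]
grip_width: 0.761
gripper_force: 0.0
```

send_rows([
  [[0,0,0.03],[0,0,0]],
  [[0,0,0.03],[0,0,0]],
  [[0,0,0],[0,0,0]],
])

```text
time: 25.7
eef_pos: [0.3979, 0.3354, 0.1001]
tcp_rot: [3.134, 0.191, -0.006]
wrist_force: [-0.1, -0.3, -0.3]
grip_width: 0.762
gripper_force: 0.0
```

```bash
python3 plan.py .3985 .3355 .018 7.1;python3 - <<'E'
from h import *; from station import vision
T=vision.get_image("top");S=vision.get_image("scene")
for n,k,z,t,s,r in [("pale","pale",.0125,(376,181),(256,243),40),("card","card",.03,(243,238),(385,176),18)]:
    for nm,d,p in(("T",T,t),("S",S,s)):
        c,m,a=blob(d,k,p,r); print(n,nm,np.round(m,1),a,np.round(cast(d,m,z)[0]*1000,1),rect(d,c,z))
a=cv2.resize(T["frame"][140:220,336:416],None,fx=5,fy=5,interpolation=cv2.INTER_CUBIC)
b=cv2.resize(S["frame"][200:280,216:296],None,fx=5,fy=5,interpolation=cv2.INTER_CUBIC)
cv2.imwrite("pics/c6.png",np.hstack([a,b])[:,:,::-1])
E
```

```text
t 25.7 pos [0.3979 0.3354 0.1001] j6 2.0 turn [ 0.002  0.004 -0.002] shift [0.0006 0.     0.0821] rows>= 2.0 1.0
pale T [375.5 179.3] 820.5 [ 621.8 -199.1] [ 622.6 -199.1  113.6   66.8    7.3]
pale S [254.9 247.4] 640.5 [ 634.6 -198.2] [ 621.3 -200.2  112.8   66.6    6.8]
card T [242.2 238.4] 196.0 [442.  173.3] [441.8 172.5  47.3  41.3 -89. ]
card S [384.3 176.3] 261.5 [441.8 170.2] [442.1 170.4  79.4  39.5 -16.3]
```

View pics/c6.png

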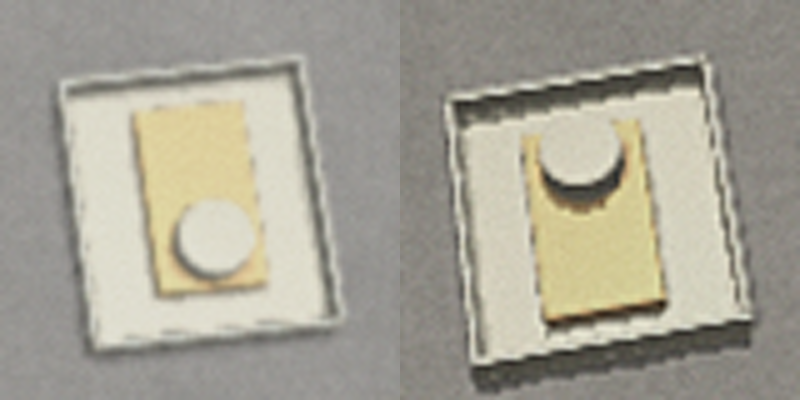

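The disc lies flat on the near end of the pale board, at left crop (216,238) and right crop (582,148), with nothing overhanging. Now I'll grasp the green tube.

send_rows([
  [[0.0005,0,0.025],[0,0,0]],
  [[0,0,0.025],[0,0,0]],
  [[0,0,0.02],[0,0,0]],
  [[0,0,0.01],[0,0,0]],
  [[0,0,0],[0,0,0]],
  [[0,0,0],[0,0,0]],
])

```text
time: 26.55
eef_pos: [0.4001, 0.3364, 0.0231]
tcp_rot: [-3.135, -0.191, -0.002]
wrist_force: [0.2, -0.8, -0.2]
grip_width: 0.762
gripper_force: 0.0
```

send_rows([
  [[0,0,0],[0,0,0]],
  [[0,0,0],[0,0,0]],
  [[0,0,0],[0,0,0]],
  [[0,0,0],[0,0,0]],
  [[0,0,0],[0,0,0]],
  [[0,0,0],[0,0,0]],
], jaw=0.027)

```text
time: 27.3
eef_pos: [0.3999, 0.3363, 0.0226]
tcp_rot: [-3.135, -0.191, -0.001]
wrist_force: [-1.2, -0.0, 7.3]
grip_width: 0.372
gripper_force: 24.6
```

send_rows([
  [[0,0,-0.01],[0,0,0]],
  [[0,0,-0.02],[0,0,0]],
  [[0,0,-0.03],[0,0,0]],
  [[0,0,-0.035],[0,0,0]],
  [[0,0,-0.035],[0,0,0]],
  [[0,0,0],[0,0,0]],
])

```text
time: 28.05
eef_pos: [0.4005, 0.3367, 0.1552]
tcp_rot: [-3.133, -0.191, -0.006]
wrist_force: [0.6, 0.7, -0.9]
grip_width: 0.37
gripper_force: 24.9
```

```bash
python3 plan.py .652 -.196 .15 7.1
python3 - <<'E'
from h import *; from station import vision
T=vision.get_image("top");S=vision.get_image("scene")
c=np.array([622,-199.7])/1000; a=np.radians(7.1); M=np.array([[np.cos(a),np.sin(a)],[-np.sin(a),np.cos(a)]])
for d,p in((T,(378.7,187.1)),(S,(251.9,229.1))): print(np.round(M@(cast(d,p,.041)[0]-c),4))
E
```

```text
t 28.05 pos [0.4005 0.3367 0.1552] j6 2.0 turn [-0.002 -0.004 -0.002] shift [0.1837 0.5597 0.0052] rows>= 12.0 1.0
[-0.0307  0.0006]
[-0.0277  0.0001]
```

send_rows([
  [[0.0153,0.0466,0],[0,0,0]],
  [[0.0153,0.0466,0],[0,0,0]],
  [[0.0153,0.0466,0],[0,0,0]],
  [[0.0153,0.0466,0],[0,0,0]],
  [[0.0153,0.0466,0],[0,0,0]],
  [[0.0153,0.0466,0],[0,0,0]],
  [[0.0153,0.0466,0],[0,0,0]],
  [[0.0153,0.0466,0],[0,0,0]],
  [[0.0153,0.0466,0],[0,0,0]],
  [[0.0153,0.0466,0],[0,0,0]],
  [[0.0153,0.0466,0],[0,0,0]],
  [[0.0153,0.0466,0],[0,0,0]],
])

```text
time: 29.65
eef_pos: [0.6498, -0.198, 0.1506]
tcp_rot: [-3.135, -0.191, 0.003]
wrist_force: [0.1, -0.4, 0.7]
grip_width: 0.367
gripper_force: 24.9
```

send_rows([
  [[0,0,0],[0,0,0]],
  [[0,0,0],[0,0,0]],
])

```text
time: 29.9
eef_pos: [0.6493, -0.1963, 0.1507]
tcp_rot: [-3.135, -0.191, 0.003]
wrist_force: [0.3, -0.4, -0.9]
grip_width: 0.369
gripper_force: 25.0
```

```bash
python3 plan.py .652 -.196 .044 7.1
```

```text
t 29.9 pos [ 0.6493 -0.1963  0.1507] j6 1.04 turn [-0.001  0.002 -0.002] shift [2.700e-03 1.000e-04 1.067e-01] rows>= 3.0 1.0
```

send_rows([
  [[0.0015,0,0.03],[0,0,0]],
  [[0,0,0.03],[0,0,0]],
  [[0,0,0.025],[0,0,0]],
  [[0,0,0.01],[0,0,0]],
  [[0,0,0.005],[0,0,0]],
  [[0,0,0],[0,0,0]],
  [[0,0,0],[0,0,0]],
])

```text
time: 30.78
eef_pos: [0.6516, -0.1965, 0.0529]
tcp_rot: [3.135, 0.191, 0.002]
wrist_force: [0.5, 0.6, -0.8]
grip_width: 0.37
gripper_force: 25.0
```

send_rows([
  [[0,0,0.004],[0,0,0]],
  [[0,0,0.003],[0,0,0]],
  [[0,0,0.002],[0,0,0]],
  [[0,0,0.001],[0,0,0]],
  [[0,0,0],[0,0,0]],
  [[0,0,0],[0,0,0]],
])

```text
time: 31.52
eef_pos: [0.6513, -0.1964, 0.0421]
tcp_rot: [-3.136, -0.191, -0.0]
wrist_force: [0.3, -0.6, -1.0]
grip_width: 0.368
gripper_force: 25.0
```

send_rows([
  [[0,0,0.001],[0,0,0]],
  [[0,0,0],[0,0,0]],
  [[0,0,0],[0,0,0]],
])

```text
time: 31.9
eef_pos: [0.6515, -0.1965, 0.0416]
tcp_rot: [3.136, 0.191, 0.001]
wrist_force: [-2.5, 0.9, 6.1]
grip_width: 0.371
gripper_force: 25.5
```

send_rows([
  [[0,0,0],[0,0,0]],
  [[0,0,0],[0,0,0]],
  [[0,0,0],[0,0,0]],
  [[0,0,0],[0,0,0]],
], jaw=0.06)

```text
time: 32.4
eef_pos: [0.6513, -0.1964, 0.0409]
tcp_rot: [-3.136, -0.191, 0.0]
wrist_force: [0.0, -0.3, 0.3]
grip_width: 0.7
gripper_force: 0.0
```

send_rows([
  [[0,0,-0.01],[0,0,0]],
  [[0,0,-0.025],[0,0,0]],
  [[0,0,-0.035],[0,0,0]],
  [[0,0,-0.035],[0,0,0]],
  [[0,0,-0.02],[0,0,0]],
  [[0,0,0],[0,0,0]],
])

```text
time: 33.15
eef_pos: [0.6517, -0.1966, 0.1674]
tcp_rot: [3.135, 0.191, 0.003]
wrist_force: [-0.4, 0.4, -1.0]
grip_width: 0.701
gripper_force: 0.0
```

```bash
python3 plan.py .442 .1715 .15 19.5
```

```text
t 33.15 pos [ 0.6517 -0.1966  0.1674] j6 1.04 turn [ 0.001 -0.002 -0.219] shift [-0.0748 -0.417   0.0174] rows>= 9.0 2.0
```

send_rows([
  [[0,0,0],[0,0,-0.1095]],
  [[0,0,0],[0,0,-0.1095]],
  [[-0.0083,-0.0463,0],[0,0,0]],
  [[-0.0083,-0.0463,0],[0,0,0]],
  [[-0.0083,-0.0463,0],[0,0,0]],
  [[-0.0083,-0.0463,0],[0,0,0]],
  [[-0.0083,-0.0463,0],[0,0,0]],
  [[-0.0083,-0.0463,0],[0,0,0]],
  [[-0.0083,-0.0463,0],[0,0,0]],
  [[-0.0083,-0.0463,0],[0,0,0]],
  [[-0.0083,-0.0463,0],[0,0,0]],
  [[0,0,0.03],[0,0,0]],
], jaw=0.068)

```text
time: 34.65
eef_pos: [0.4407, 0.1736, 0.1361]
tcp_rot: [-3.095, -0.538, -0.003]
wrist_force: [-0.9, -0.3, -1.0]
grip_width: 0.794
gripper_force: 0.0
```

send_rows([
  [[0,0,0.03],[0,0,0]],
  [[0,0,0],[0,0,0]],
  [[0,0,0],[0,0,0]],
])

```text
time: 35.02
eef_pos: [0.4418, 0.1713, 0.1065]
tcp_rot: [-3.096, -0.532, 0.0]
wrist_force: [0.1, -0.9, 0.9]
grip_width: 0.8
gripper_force: 0.0
```

```bash
python3 plan.py .442 .1715 .02 19.5
python3 - <<'E'
from h import *; from station import vision
T=vision.get_image("top");S=vision.get_image("scene")
for nm,d,p in(("T",T,(373,170)),("S",S,(260,255))):
    c,m,a=blob(d,"green",p,40); print(nm,np.round(m,1),a,np.round(cast(d,m,.049)[0]*1000,1),rect(d,c,.049))
E
```

```text
t 35.02 pos [0.4418 0.1713 0.1065] j6 1.44 turn [-0.  0.  0.] shift [ 0.0003 -0.0002  0.0865] rows>= 2.0 1.0
T [376.9 166.2] 115.5 [ 650.  -197.6] [ 649.9 -196.9   45.    27.2  -33.1]
S [253.4 246.2] 189.0 [ 649.1 -197.8] [ 649.3 -198.3   58.3   30.    10. ]
```

send_rows([
  [[0,0,0.03],[0,0,0]],
  [[0,0,0.025],[0,0,0]],
  [[0,0,0.02],[0,0,0]],
  [[0,0,0.01],[0,0,0]],
  [[0,0,0],[0,0,0]],
  [[0,0,0],[0,0,0]],
])

```text
time: 35.88
eef_pos: [0.4422, 0.1714, 0.0219]
tcp_rot: [-3.096, -0.533, -0.002]
wrist_force: [-0.1, -0.1, -0.6]
grip_width: 0.797
gripper_force: 0.0
```

send_rows([
  [[0,0,0],[0,0,0]],
  [[0,0,0],[0,0,0]],
  [[0,0,0],[0,0,0]],
  [[0,0,0],[0,0,0]],
  [[0,0,0],[0,0,0]],
  [[0,0,0],[0,0,0]],
], jaw=0.035)

```text
time: 36.62
eef_pos: [0.442, 0.1714, 0.0217]
tcp_rot: [-3.096, -0.533, -0.002]
wrist_force: [-1.3, 0.0, 6.8]
grip_width: 0.461
gripper_force: 24.7
```

send_rows([
  [[0,0,-0.01],[0,0,0]],
  [[0,0,-0.02],[0,0,0]],
  [[0,0,-0.03],[0,0,0]],
  [[0,0,-0.035],[0,0,0]],
  [[0,0,-0.025],[0,0,0]],
  [[0,0,0],[0,0,0]],
])

```text
time: 37.38
eef_pos: [0.4424, 0.1715, 0.1435]
tcp_rot: [-3.096, -0.533, -0.006]
wrist_force: [1.3, -0.7, -1.7]
grip_width: 0.463
gripper_force: 25.3
```

```bash
python3 plan.py .64 .211 .145 19.5
```

```text
t 37.38 pos [0.4424 0.1715 0.1435] j6 1.44 turn [ 0.    -0.004  0.001] shift [ 0.1994  0.0288 -0.0015] rows>= 5.0 1.0
```

send_rows([
  [[0.0333,0.0048,0],[0,0,0]],
  [[0.0333,0.0048,0],[0,0,0]],
  [[0.0333,0.0048,0],[0,0,0]],
  [[0.0333,0.0048,0],[0,0,0]],
  [[0.0333,0.0048,0],[0,0,0]],
  [[0.0333,0.0048,0],[0,0,0]],
  [[0,0,0.03],[0,0,0]],
  [[0,0,0.03],[0,0,0]],
  [[0,0,0.02],[0,0,0]],
  [[0,0,0.008],[0,0,0]],
  [[0,0,0],[0,0,0]],
  [[0,0,0],[0,0,0]],
])

```text
time: 38.88
eef_pos: [0.64, 0.2111, 0.0542]
tcp_rot: [-3.096, -0.533, -0.003]
wrist_force: [-0.1, -0.0, -0.2]
grip_width: 0.458
gripper_force: 25.3
```

```bash
python3 plan.py .64 .211 .0415 19.5
```

```text
t 38.88 pos [0.64   0.2111 0.0542] j6 1.43 turn [ 0.    -0.002  0.001] shift [-0.0001  0.0001  0.0127] rows>= 1.0 1.0
```

send_rows([
  [[0,0,0.005],[0,0,0]],
  [[0,0,0.003],[0,0,0]],
  [[0,0,0.002],[0,0,0]],
  [[0,0,0.002],[0,0,0]],
  [[0,0,0],[0,0,0]],
  [[0,0,0],[0,0,0]],
])

```text
time: 39.62
eef_pos: [0.6395, 0.211, 0.0411]
tcp_rot: [-3.096, -0.533, 0.0]
wrist_force: [0.7, 0.5, 0.7]
grip_width: 0.463
gripper_force: 25.4
```

send_rows([
  [[0,0,0.0008],[0,0,0]],
  [[0,0,0],[0,0,0]],
  [[0,0,0],[0,0,0]],
])

```text
time: 40.0
eef_pos: [0.6397, 0.211, 0.0407]
tcp_rot: [-3.096, -0.533, -0.001]
wrist_force: [-1.3, -0.9, 5.2]
grip_width: 0.458
gripper_force: 25.7
```

send_rows([
  [[0,0,0],[0,0,0]],
  [[0,0,0],[0,0,0]],
  [[0,0,0],[0,0,0]],
  [[0,0,0],[0,0,0]],
], jaw=0.065)

```text
time: 40.5
eef_pos: [0.6395, 0.211, 0.0402]
tcp_rot: [-3.096, -0.533, 0.0]
wrist_force: [0.5, -0.4, -0.5]
grip_width: 0.758
gripper_force: 0.0
```

send_rows([
  [[0,0,-0.01],[0,0,0]],
  [[0,0,-0.025],[0,0,0]],
  [[0,0,-0.035],[0,0,0]],
  [[0,0,-0.035],[0,0,0]],
  [[0,0,-0.02],[0,0,0]],
  [[-0.05,0,0],[0,0,0]],
  [[-0.05,0,0],[0,0,0]],
  [[-0.05,0,0],[0,0,0]],
  [[-0.05,0,0],[0,0,0]],
  [[-0.03,0,0],[0,0,0]],
  [[0,0,0],[0,0,0]],
  [[0,0,0],[0,0,0]],
])

```text
time: 42.0
eef_pos: [0.4233, 0.1342, 0.1654]
tcp_rot: [-3.096, -0.533, -0.001]
wrist_force: [0.6, -0.6, 0.6]
grip_width: 0.758
gripper_force: 0.0
```

Run:
```python
from h import *; from station import vision
T=vision.get_image("top");S=vision.get_image("scene")
for n,k,t,s in(("green","green",(376,166),(253,246)),("blue","blue",(304,141),(337,275))):
  for nm,d,p in(("T",T,t),("S",S,s)):
    c,m,a=blob(d,k,p,30); print(n,nm,np.round(cast(d,m,.049 if n=="green" else .0275)[0]*1000,1))
a=cv2.resize(T["frame"][120:220,190:420],None,fx=3,fy=3,interpolation=cv2.INTER_CUBIC)
b=cv2.resize(S["frame"][190:290,220:450],None,fx=3,fy=3,interpolation=cv2.INTER_CUBIC)
cv2.imwrite("pics/c7.png",np.vstack([a,b])[:,:,::-1])
```

```text
green T [ 650.1 -197.5]
green S [ 648.8 -197.8]
blue T [733.5  11.7]
blue S [732.   10.9]
```

View pics/c7.png

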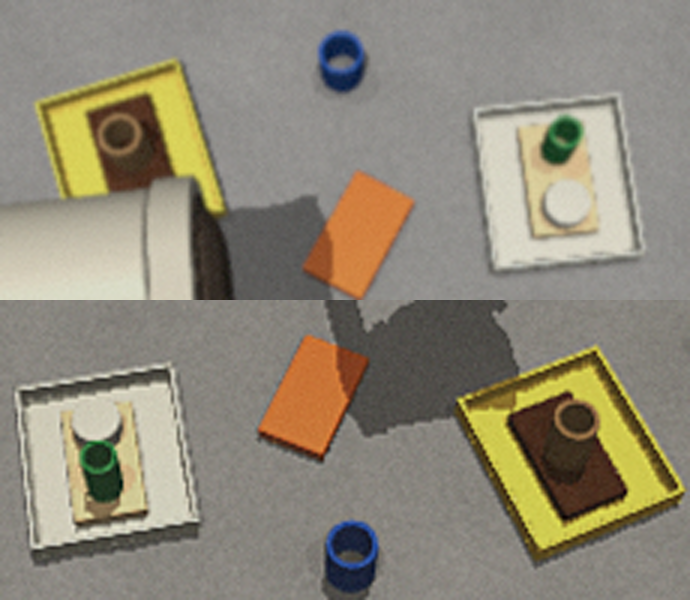

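Both kits are made up. The cardboard tube stands mid-board on the walnut, at lower crop (573,440). The green tube (100,470) and the disc (97,418) sit side by side on the pale board. The blue tube has not moved and the arm is clear, so I'll hand in.

```bash
python3 -c "
from station import manip
print(manip.hand_in())"
```

```text
the job is handed in; nothing more can be done
None
```

I made up both kits and handed the job in at about 42 s of the 128 s; the hand-in returned no verdict, but the last pictures show every part standing on its own board and the blue tube unmoved (I did not re-measure the peg box and bucket).

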